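# Load the tin that was put out and set the loaf maker's size lever to match

## Robot

A 7-joint arm with a two-finger parallel gripper is mounted at the origin on the work surface. World frame = base frame: x ahead of the robot, y to its left, z up, the work surface at z = 0. Lengths are in mm, angles in rad, forces in N, time in s.
With the tool pointing down it reaches from about 350 to 900 mm from the base axis. Payload 7.2 kg.
Tool frame: the origin (TCP) lies on the centre line of the jaws, within the pads' length; the fingertips stand 14 mm ahead of it and the grasp point (between the pads) lies 5 mm behind it; z points along the fingers, y is the line along which they close (so a half turn about z gives the same grasp; the last joint's range is limited). The gripper opens to 85 mm and grips with 20 to 120 N. Pads are 22 mm wide; open, the fingers measure 114 mm over their backs; the gripper's body (76 mm by 85 mm) begins 54 mm behind the grasp point. The pads swing forward as they close: fully open they stand 13 mm farther back than shut.
Start: joints at [-1.206, 0.411, -0.013, 1.596, 0.006, 1.134, -0.082], TCP at [262.143, 567.37, 245.297] pointing down, gripper open.
Joint ranges: [-2.95, 2.95], [-0.29, 1.99], [-1.47, 1.44], [0.14, 2.54], [-1.03, 4.17], [0.13, 1.85], [-2.86, 2.86]. Speed limits (rad/s): [2.39, 2.39, 3.01, 3.01, 3.14, 3.14, 3.14].

## Interface

Orientations are given as a rotation vector (axis times angle).
In Python, from station import manip, snapshot, camera_info gives the robot as it stands. Calls block until the motion is done:
- manip.movep(position, orientation): joint-space move of the TCP to a pose.
- manip.servo_line(position, v=150, attitude=None, f_stop=None): straight line of the TCP; attitude=None keeps the orientation; v is the mean speed in mm/s. With f_stop (N) it stops when the force on the tool has changed by that much, and returns True; else False.
- manip.move_joints(angles): joint-space move.
- manip.move_gripper(opening, grip_force=None): finger opening in mm; grip_force is the grip in N (None keeps the last); returns when the fingers have stopped.
- manip.pause(seconds).
- manip.solve_ik(position, orientation): joint angles nearest the present ones, or None.
- snapshot(name): name is "scene" or "top"; returns the picture (384x512x3 uint8, red, green, blue); there is no depth.
- camera_info(name): a dict with "fx", "fy", "cx", "cy" (pixels), "world_from_camera" (4x4, takes a point from camera to world coordinates). Camera axes: x right, y down, z forward; pixel columns grow to the right and rows downward; lengths in mm; the calibration is good to about 2 mm. A picture is of the moment at which its call begins. camera_info takes no time and is no camera call.
A pose or a line that the arm cannot do raises manip.IKError and nothing moves.
- manip.close_job(): hands the job in; it is judged then, once.
Readings, each from a call of its own:
- manip.get_t(): time.
- manip.get_q(): joint angles.
- manip.get_qvel(): joint speeds.
- manip.get_joint_torque(): joint torques, N m.
- manip.get_ee_pos(): TCP position.
- manip.get_eef_rot(): TCP orientation.
- manip.get_ft_force(): force on the tool from outside, world axes, zero at the start.
- manip.get_torque(): the same for the moment, N m.
- manip.get_width(): finger opening in mm.
- manip.get_grip_force(): force on a finger pad.
Only numpy, scipy, OpenCV 4.12 (cv2) and the standard library are available. Lean on these libraries where they do the work, as an engineer would, in place of code of your own. Each camera call takes 0.05 s, during which the arm holds its last target. There are 200 camera calls.

## Task

One of the three loaf tins has been put out on the round green silicone mat: stand that tin upright and flat inside the low rim of the loaf maker's hearth, keeping it upright on the way, and throw the loaf maker's size lever from its white park notch squarely into the notch marked in that tin's colour. Leave the other two tins and the crock where they are.

Things in the scene. Friction and masses are not known exactly. Their poses are not given: they have to be found in the camera images.
- tin_red: red enamelled loaf tin, an empty open-topped box 100 mm long (its x), 60 mm wide (its y), 60 mm high, walls 4 mm, 250 g; a 7 mm lip at each end of the rim. Origin: centre of its underside. Grip it across its 60 mm width from above
- tin_yellow: yellow enamelled loaf tin, an empty open-topped box 140 mm long (its x), 60 mm wide (its y), 60 mm high, walls 4 mm, 290 g; a 7 mm lip at each end of the rim. Origin: centre of its underside. Grip it across its 60 mm width from above
- tin_blue: blue enamelled loaf tin, an empty open-topped box 180 mm long (its x), 60 mm wide (its y), 60 mm high, walls 4 mm, 330 g; a 7 mm lip at each end of the rim. Origin: centre of its underside. Grip it across its 60 mm width from above
- mat: round green silicone mat lying on the worktop, 210 mm across, 1.5 mm thick and no obstacle; the chosen tin stands about on its middle. Origin: centre of its underside
- hearth (a point): centre of the loaf maker's flat dark steel hearth, at its surface, 90 mm above the worktop; axes of the loaf maker (x to its rear, away from the robot, y to its left, z up). Inside its rim the hearth measures 110 mm in x by 220 mm in y; the rim is 10 mm thick and rises 12 mm
- loaf_maker: fixed white loaf maker, 220 mm (x) by 340 mm (y) by 90 mm high, hearth on its left (+y), lever drum on its right (-y). A glass lid, folded back, rises behind the hearth from x = 105 mm to 170 mm above the worktop at x = 210 mm. Origin: centre of its underside
- size_lever (a joint): angle of the size lever, rad, 0 upright, growing as it swings to the loaf maker's rear (+x). Its four notches: white (park) -0.60, red -0.20, yellow +0.20, blue +0.60; it runs stiffly (about 2 N at the crossbar) from -0.66 to 0.66 and stays where it is left, so leave it squarely at the mark. It starts at or near the white one
- knob (a point): centre of the lever's black crossbar, 24 mm thick and 44 mm long along the loaf maker's y, 125 mm from the pivot; its axes turn with the lever, y along the crossbar. Can be pinched on its two ends from above or pushed
- lever_pivot (a point): the lever's pivot, 90 mm above the worktop, on the loaf maker's right-hand (-y) end, axes of the loaf maker; the lever swings in its x-z plane. A grey drum of 83 mm radius and 80 mm width lies about this pivot, with coloured pads (to 86 mm radius) at the notches
- notch_park (a point): where the centre of the lever's crossbar is when the lever sits in the white park notch (the one nearest the robot); frame of the loaf maker
- notch_red (a point): where the centre of the lever's crossbar is when the lever sits in the red notch (second from the robot); frame of the loaf maker
- notch_yellow (a point): where the centre of the lever's crossbar is when the lever sits in the yellow notch (third from the robot); frame of the loaf maker
- notch_blue (a point): where the centre of the lever's crossbar is when the lever sits in the blue notch (farthest from the robot); frame of the loaf maker
- crock: brown stoneware crock with a white lid, 140 mm across, 156 mm high, 1.6 kg; origin: centre of its underside
Not all that is in view belongs to the job. Several things look just like the tin_yellow: the one meant starts farthest from the robot's base.

How it is judged:
By the outcome, as a careful person would: the job done as asked, in the order asked, and still so for the second after the job is handed in, with the robot touching nothing.
It also fails if it takes over 54 s, if anything falls off the work surface, if the arm or the gripper's body presses on something with over 40 N, if the wrist force passes 120 N, or if a joint passes its speed limit or range.

## Working session

There is one attempt and no reset: what is moved stays moved. The work goes in short steps, each a Python script; the robot and the scene stay as the last script left them, time stands still between calls to the robot, and variables do not carry over. Pictures are saved under pics/ and viewed, at most 10 in all, crops included, and the job is handed in when it is done.

```bash
ls; mkdir -p pics; python3 - <<'E'
from station import manip, snapshot, camera_info
import cv2, numpy as np
for n in("scene","top"):
    im=snapshot(n); cv2.imwrite(f"pics/{n}0.png",im[:,:,::-1]); c=camera_info(n)
    print(n,c["fx"],c["fy"],c["cx"],c["cy"],np.round(c["world_from_camera"],3).tolist())
print(manip.get_t(),manip.get_eef_rot())
E
```

```text
pics
scene 408.19234069324216 408.19234069324216 267.78726276382986 187.699879293047 [[-0.135, 0.635, -0.76, 1409.39], [0.991, 0.084, -0.106, 57.655], [-0.003, -0.768, -0.641, 884.062], [0.0, 0.0, 0.0, 1.0]]
top 360.5275184619476 360.5275184619476 258.0499971798058 188.5487449764366 [[-0.104, -0.974, 0.201, 357.75], [-0.995, 0.102, -0.018, -44.528], [-0.003, -0.202, -0.979, 1034.134], [0.0, 0.0, 0.0, 1.0]]
0.1 [-6.74565104e-01 -3.06806715e+00  2.23149814e-03]
```

View pics/scene0.png

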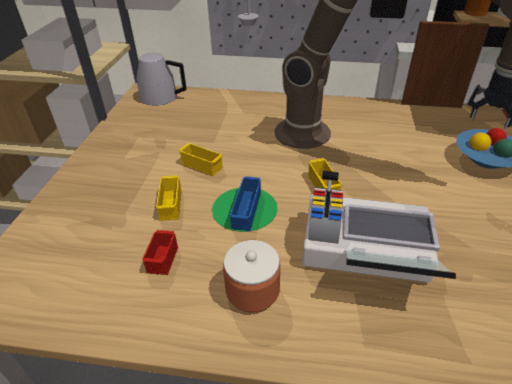

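View pics/top0.png

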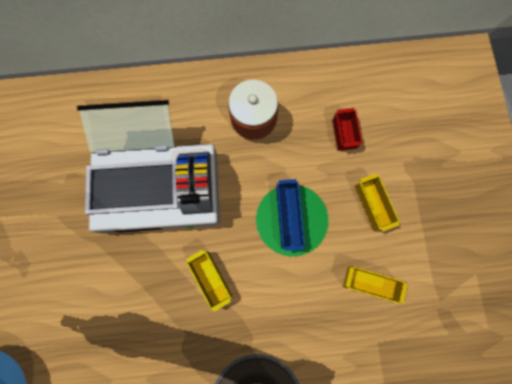

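The tin on the mat is the blue one: top view about (290,215), scene (246,203). Its target is the blue notch. The yellow lookalikes in the top view, (378,203), (376,284) and (210,280), are not involved. I'll confirm this in one enlarged crop and measure.

```bash
cat > h.py <<'E'
import numpy as np, cv2
from station import manip, snapshot, camera_info
def ray(n,uv):
    c=camera_info(n); T=np.array(c["world_from_camera"]); uv=np.atleast_2d(uv).astype(float)
    d=np.c_[(uv[:,0]-c["cx"])/c["fx"],(uv[:,1]-c["cy"])/c["fy"],np.ones(len(uv))]@T[:3,:3].T
    return T[:3,3],d
def plane(n,uv,z):
    o,d=ray(n,uv); return o+d*((z-o[2])/d[:,2])[:,None]
def project(n,P):
    c=camera_info(n); T=np.linalg.inv(np.array(c["world_from_camera"])); p=np.atleast_2d(P)@T[:3,:3].T+T[:3,3]
    return np.c_[c["fx"]*p[:,0]/p[:,2]+c["cx"],c["fy"]*p[:,1]/p[:,2]+c["cy"]]
def big(m):
    cs,_=cv2.findContours(m.astype(np.uint8),cv2.RETR_EXTERNAL,cv2.CHAIN_APPROX_NONE)
    return max(cs,key=cv2.contourArea)[:,0,:]
def rect(n,cont,z):
    return cv2.minAreaRect(plane(n,cont,z)[:,:2].astype(np.float32))
E
python3 - <<'E'
from h import *
t=cv2.imread("pics/top0.png"); s=cv2.imread("pics/scene0.png")
cv2.imwrite("pics/crop1.png",cv2.resize(t[90:260,75:335],(790,516),interpolation=cv2.INTER_CUBIC))
cv2.imwrite("pics/crop2.png",cv2.resize(s[160:300,205:455],(800,448),interpolation=cv2.INTER_CUBIC))
for n,im in(("top",t),("scene",s)):
    hsv=cv2.cvtColor(im,cv2.COLOR_BGR2HSV)
    blue=cv2.inRange(hsv,(105,120,30),(130,255,255))
    b=big(blue); print(n,"blue",rect(n,b,61.5),b.min(0),b.max(0))
    g=cv2.inRange(hsv,(55,100,40),(90,255,255)); g=big(g); print("mat",rect(n,cv2.convexHull(g)[:,0],1.5))
    w=cv2.inRange(hsv,(0,0,150),(180,60,255)); w=w.copy()
    if n=="top": w[:,:75]=0; w[:140]=0; w[:,230:]=0
    else: w[:190]=0; w[:,:300]=0
    w=big(w); print("white",w.min(0),w.max(0),rect(n,w,90))
E
```

```text
top blue ((479.05322265625, -141.1559295654297), (58.45528793334961, 189.44284057617188), 87.75347137451172) [277 180] [303 249]
mat ((467.2492980957031, -150.420654296875), (204.79151916503906, 197.0704345703125), 89.0843276977539)
white [ 85 140] [215 230] ((603.735107421875, 225.28829956054688), (345.6153259277344, 249.0093536376953), 87.1249008178711)
scene blue ((504.98724365234375, -134.8770751953125), (67.76872253417969, 235.4236602783203), 88.44344329833984) [231 177] [259 230]
mat ((472.03680419921875, -78.73298645019531), (65.51134490966797, 188.55926513671875), 88.37830352783203)
white [342 197] [439 247] ((563.0640869140625, 274.7289733886719), (253.04910278320312, 158.92825317382812), 87.76764678955078)
```

View pics/crop1.png

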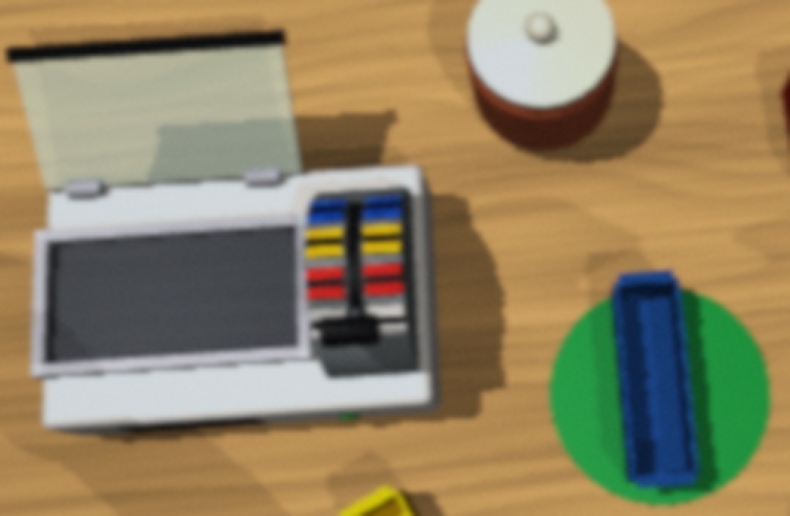

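View pics/crop2.png

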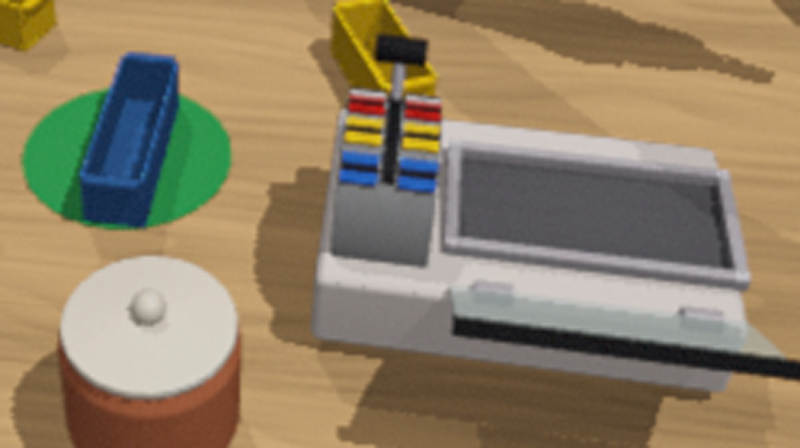

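The crops confirm the blue tin on the mat. In crop1 it runs from (648,275) to (662,485). The outer corners of the hearth rim are at (35,232), (303,217), (312,357) and (33,377), and the black crossbar is at (345,330), in the park notch. Next I'll localise the hearth rim, crossbar and pads in both views.

```bash
python3 - <<'E'
from h import *
np.set_printoptions(precision=1,suppress=True)
T=lambda p:np.array(p,float)*[260/790,170/516]+[75,90]-0.33
S=lambda p:np.array(p,float)/3.2+[205,160]-0.33
# order: rear-left, rear-right, front-right, front-left
rt=T([(35,232),(303,217),(312,357),(33,377)]); rs=S([(745,282),(443,247),(450,145),(728,172)])
def tri(ut,us):
    (o1,d1),(o2,d2)=ray("top",ut),ray("scene",us); a,b=d1[0],d2[0]
    k=np.linalg.lstsq(np.c_[a,-b],o2-o1,rcond=None)[0]; p,q=o1+k[0]*a,o2+k[1]*b
    return (p+q)/2,np.linalg.norm(p-q)
for n,r in(("top",rt),("scene",rs)):
    P=plane(n,r,102)[:,:2]; print(n,P.tolist(),"mean",P.mean(0),"sides",[np.linalg.norm(P[i]-P[i-1]) for i in range(4)],
     "yaw deg",np.degrees(np.arctan2(*(P[3]-P[2])*[-1,1])),np.degrees(np.arctan2(*(P[0]-P[1])*[-1,1])))
for i in range(4): print("tri",*tri(rt[i],rs[i]))
print("knob",tri(T((347,330)),S((402,51))))
# dark hearth contour
for n,box in(("top",(88,160,176,215)),("scene",(342,203,437,250))):
    im=cv2.imread(f"pics/{n}0.png"); x0,y0,x1,y1=box; m=np.zeros(im.shape[:2],np.uint8)
    m[y0:y1,x0:x1]=(im[y0:y1,x0:x1].max(2)<105)
    c=big(m); print(n,"dark z90",rect(n,c,90),c.min(0),c.max(0))
    hsv=cv2.cvtColor(im,cv2.COLOR_BGR2HSV)
    for k,lo,hi in(("blue",(105,120,60),(130,255,255)),("yellow",(20,120,60),(35,255,255)),("red",(0,150,60),(8,255,255))):
        mm=cv2.inRange(hsv,lo,hi); b=(172,150,212,205) if n=="top" else (305,184,345,222); q=np.zeros_like(mm); q[b[1]:b[3],b[0]:b[2]]=mm[b[1]:b[3],b[0]:b[2]]
        v,u=np.nonzero(q); print(n,k,len(u),u.mean(),v.mean())
E
```

```text
top [[658.5686480097456, 389.37390850975083], [647.584579356552, 153.52208542796097], [521.7779902647371, 152.9514273971143], [529.3828486555925, 392.07668572943976]] mean [589.3 272. ] sides [np.float64(129.21406951052495), np.float64(236.10745904181422), np.float64(125.80788333608083), np.float64(239.2461557552103)] yaw deg -1.8215536117353375 -2.6664469132333526
scene [[660.4198954697517, 387.7112197290457], [653.852832030603, 150.7169294743834], [528.2418164305523, 157.5221292995797], [531.6274216676975, 395.9958688341817]] mean [593.5 273. ] sides [np.float64(129.05865611747265), np.float64(237.0852587900077), np.float64(125.79522242413285), np.float64(238.49777099679355)] yaw deg -0.8133719905426953 -1.587248198774551
tri [658.9 389.1 100.8] 1.5701133545587256
tri [649.  152.9  97.4] 3.1985150947765226
tri [522.7 156.2  96.5] 4.063923967669334
tri [529.9 395.1  99.7] 3.499170556552971
knob (array([523.1, 105.1, 198.6]), np.float64(1.6895102113043445))
top dark z90 ((594.195068359375, 276.67987060546875), (218.28353881835938, 107.00316619873047), 88.02518463134766) [ 90 165] [171 208]
top blue 180 192.37777777777777 158.4388888888889
top yellow 252 191.71428571428572 168.93650793650792
top red 193 192.38860103626942 182.09326424870466
scene dark z90 ((578.6415405273438, 278.1322326660156), (220.50869750976562, 104.71824645996094), 88.05486297607422) [349 208] [433 243]
scene blue 192 325.9010416666667 213.35416666666666
scene yellow 297 327.7845117845118 195.88215488215488
scene red 85 327.61176470588236 193.76470588235293
```

```bash
cat >> h.py <<'E'
from scipy.spatial.transform import Rotation as R
def down(phi):  # tool z down, tool y along azimuth phi (rad)
    y=np.array([np.cos(phi),np.sin(phi),0]); z=np.array([0,0,-1.]); x=np.cross(y,z)
    return R.from_matrix(np.c_[x,y,z]).as_rotvec()
E
python3 - <<'E'
from h import *
np.set_printoptions(precision=2,suppress=True)
for uv,a in(((192.38,158.44),.6),((191.71,168.94),.2),((192.39,182.09),-.2)):
    z=90+86*np.cos(a); P=plane("top",uv,z)[0]; print("pivot from pad",P[:2]-[86*np.sin(a),0])
t=np.radians(-2.25)
for k in(0,1):
    a=manip.solve_ik([479,-141,200],down(t+np.pi/2+k*np.pi)); print("pick",k,a)
for k in(0,1):
    a=manip.solve_ik([592,273,280],down(np.radians(-1.8)+k*np.pi)); print("place",k,a)
    a=manip.solve_ik([520,106,190],down(np.radians(88.2)+k*np.pi)); print("lever",k,a)
E
```

```text
pivot from pad [583.06  95.51]
pivot from pad [583.69  96.83]
pivot from pad [584.52  97.39]
pick 0 [-0.41  0.29  0.73  1.99 -0.23  0.95  1.97]
pick 1 [-0.6   0.36  1.    1.99 -0.36  0.98 -1.03]
place 0 [-0.76  0.44  0.37  1.5  -0.17  1.23 -0.4 ]
lever 0 [-0.47  0.31  0.22  1.9  -0.08  0.94  1.33]
place 1 [-0.36  0.44 -0.21  1.47  0.1   1.24  2.53]
lever 1 [-0.83  0.36  0.68  1.92 -0.27  0.95 -1.62]
```

```bash
python3 - <<'E'
from h import *
o=down(np.radians(-2.25)-np.pi/2)
manip.move_gripper(85)
manip.movep([479,-141,180],o)
manip.servo_line([479,-141,36],v=120,f_stop=15)
print(manip.get_ee_pos())
manip.move_gripper(50,grip_force=40)
print(manip.get_width(),manip.get_grip_force(),manip.get_ft_force(),manip.get_t())
manip.servo_line([479,-141,286],v=150)
print(manip.get_width(),manip.get_ft_force(),manip.get_t())
for n in("top","scene"): cv2.imwrite(f"pics/{n}1.png",snapshot(n)[:,:,::-1])
E
python3 -c "
import cv2,numpy as np
a=cv2.imread('pics/top1.png');b=cv2.imread('pics/scene1.png');cv2.imwrite('pics/m1.png',cv2.resize(np.hstack([a,b]),(800,300)))"
```

```text
[ 479.43206997 -141.11934542   36.54305316]
59.88514738384383 42.716732025146484 [-1.44059861  0.25232687  6.19549227] 4.65
60.05480895525757 [-0.33266444  0.20577707 -4.21881073] 6.4667
```

View pics/m1.png

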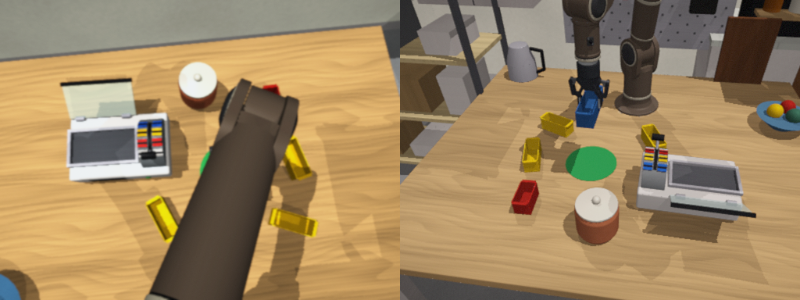

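The tin is held, with 60 mm between the fingers and about 4 N of weight, and looks level in the scene half near (588,110). Carrying it to the hearth.

```bash
python3 - <<'E'
from h import *
o=down(np.radians(-1.8))
manip.servo_line([591,273,286],v=150,attitude=o)
print(manip.get_ee_pos(),manip.get_width(),manip.get_t())
manip.servo_line([591,273,140],v=120)
hit=manip.servo_line([591,273,119],v=20,f_stop=4)
print(hit,manip.get_ee_pos(),manip.get_ft_force())
manip.move_gripper(85); manip.pause(.2)
manip.servo_line([591,273,300],v=150)
manip.movep([515,103,270],down(np.radians(-91.8)))
print(manip.get_ee_pos(),manip.get_t())
for n in("top","scene"): cv2.imwrite(f"pics/{n}2.png",snapshot(n)[:,:,::-1])
E
python3 -c "
import cv2,numpy as np
a=cv2.imread('pics/top2.png')[90:290,60:330];b=cv2.imread('pics/scene2.png')[120:300,215:458]
cv2.imwrite('pics/m2.png',np.hstack([cv2.resize(a,(400,296)),cv2.resize(b,(400,296))]))"
```

```text
[591.01131165 272.5102549  286.13530425] 59.435602084003854 9.575
True [590.86381482 272.97800965 126.68071004] [ 0.42769588 -1.06606165  4.92047264]
[515.22400799 103.7512189  269.95550189] 14.675
```

View pics/m2.png

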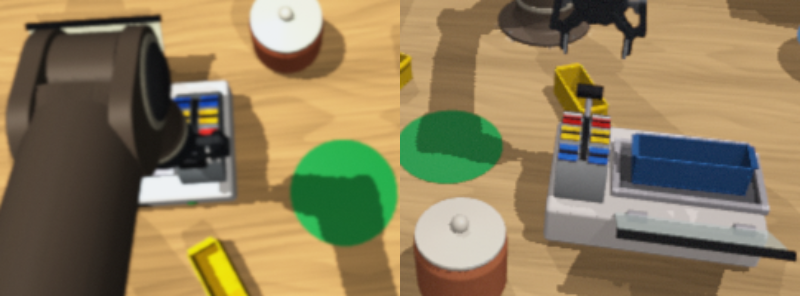

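The blue tin stands inside the hearth rim (right half, (695,163)), and contact came at the expected height. Next I'll measure the crossbar more closely.

```bash
python3 - <<'E'
from h import *
np.set_printoptions(precision=1,suppress=True)
for n,b in(("top",(176,192,206,206)),("scene",(318,168,345,184))):
    im=cv2.imread(f"pics/{n}0.png"); m=np.zeros(im.shape[:2],np.uint8); m[b[1]:b[3],b[0]:b[2]]=im[b[1]:b[3],b[0]:b[2]].max(2)<45
    c=big(m); x,y,w,h=cv2.boundingRect(c); print(n,cv2.contourArea(c),x,y,w,h)
    mo=cv2.moments(c); uv=(mo["m10"]/mo["m00"],mo["m01"]/mo["m00"]); print(uv,"z193",plane(n,uv,193),"z200",plane(n,uv,200))
    for X in(584,588,592): print(X,project(n,[X-70.6,101,193.2]))
E
```

```text
top 139.5 180 194 20 10
(190.0752688172043, 198.9426523297491) z193 [[522.6 102.5 193. ]] z200 [[521.2 101.3 200. ]]
584 [[190.9 202.7]]
588 [[190.8 201. ]]
592 [[190.7 199.4]]
scene 82.5 323 171 15 9
(329.66262626262625, 175.3070707070707) z193 [[514.4 104.6 193. ]] z200 [[523.5 104.1 200. ]]
584 [[328.4 174.9]]
588 [[328.3 175.8]]
592 [[328.3 176.7]]
```

```bash
python3 - <<'E'
from h import *
np.set_printoptions(precision=1,suppress=True)
o=down(np.radians(-91.8)); p0=np.array([518,103,189.])
manip.servo_line([518,103,250],v=150,attitude=o)
manip.servo_line(p0,v=80,f_stop=10); print(manip.get_ee_pos(),manip.get_ft_force())
manip.move_gripper(38,grip_force=25); print(manip.get_width(),manip.get_grip_force(),manip.get_ft_force())
ax=np.array([np.cos(np.radians(1.8)),-np.sin(np.radians(1.8)),0])
for a in np.arange(-.45,.61,.15):
    manip.servo_line(p0+125*((np.sin(a)-np.sin(-.6))*ax+(np.cos(a)-np.cos(-.6))*np.array([0,0,1])),v=80)
    print(round(a,2),manip.get_ee_pos(),manip.get_ft_force(),manip.get_width())
manip.pause(.2); print(manip.get_ft_force(),manip.get_torque())
manip.move_gripper(80)
e=manip.get_ee_pos(); manip.servo_line([e[0],e[1],290],v=150)
manip.movep([400,-250,320],o); print(manip.get_t())
for n in("top","scene"): cv2.imwrite(f"pics/{n}3.png",snapshot(n)[:,:,::-1])
E
python3 -c "
import cv2,numpy as np
a=cv2.imread('pics/top3.png')[140:240,80:225];b=cv2.imread('pics/scene3.png')[160:280,295:457]
cv2.imwrite('pics/m3.png',np.hstack([cv2.resize(a,(400,296),interpolation=2),cv2.resize(b,(400,296),interpolation=2)]))"
```

```text
[518.3 102.8 189.3] [-0.4  0.3  0.3]
43.48255488264739 29.040869772434235 [-1.8  2.2  5.4]
-0.45 [534.5 102.9 198.3] [ 2.2  3.  -1.7] 43.82801076052607
-0.3 [551.8 102.3 204.9] [ 2.6  3.7 -8.9] 43.55297302370636
-0.15 [569.8 101.7 209. ] [  0.8   5.  -11.3] 43.50956898055715
-0.0 [588.3 101.  210.5] [  0.3   4.9 -10.3] 43.63183809721404
0.15 [607.  100.3 209.3] [-1.3  4.7 -9. ] 43.52067662171062
0.3 [625.4  99.7 205.3] [-1.1  3.9 -7.5] 43.53854171655054
0.45 [643.   99.1 198.7] [-1.   3.8 -4.8] 43.88926298372646
0.6 [659.5  98.5 189.5] [ 0.3  4.2 -2.3] 43.522310098420604
[-0.   4.7 -0.7] [ 0.8  0.  -0. ]
22.5583
```

View pics/m3.png

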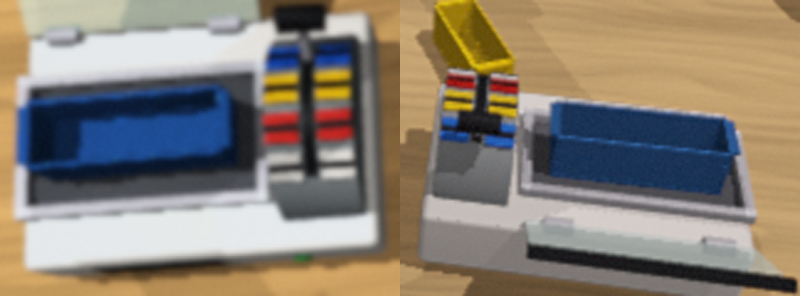

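The lever now stands in the blue notch region: crossbar at (298,18) in the left half and (478,122) in the right half. The tin is inside the rim. Checking both numerically.

```bash
python3 - <<'E'
from h import *
np.set_printoptions(precision=1,suppress=True)
c0={}
for k,bx in((0,{"top":(176,192,206,206),"scene":(318,168,345,184)}),(3,{"top":(170,138,206,152),"scene":(312,203,342,218)})):
  for n,b in bx.items():
    im=cv2.imread(f"pics/{n}{k}.png"); m=np.zeros(im.shape[:2],np.uint8); m[b[1]:b[3],b[0]:b[2]]=im[b[1]:b[3],b[0]:b[2]].max(2)<60
    m=cv2.morphologyEx(m,cv2.MORPH_OPEN,np.ones((3,7),np.uint8))
    c=big(m); print(k,n,cv2.boundingRect(c),cv2.contourArea(c)); mo=cv2.moments(c); c0[k,n]=np.array([mo["m10"],mo["m01"]])/mo["m00"]
  (o1,d1),(o2,d2)=ray("top",c0[k,"top"]),ray("scene",c0[k,"scene"]); a,b=d1[0],d2[0]
  s=np.linalg.lstsq(np.c_[a,-b],o2-o1,rcond=None)[0]; print("knob",k,o1+s[0]*a,o2+s[1]*b)
for a in(.5,.55,.6,.65): 
  for X in(586,590): print(a,X,[project(n,[X+125*np.sin(a),99,90+125*np.cos(a)])[0] for n in("top","scene")])
print({k:v.round(1) for k,v in c0.items()})
im=cv2.imread("pics/top3.png"); hsv=cv2.cvtColor(im,cv2.COLOR_BGR2HSV); bl=cv2.inRange(hsv,(105,120,30),(130,255,255)); bl[:,170:]=0
print("tin z150",rect("top",big(bl),150))
g=cv2.imread("pics/top3.png"); cv2.imwrite("pics/l.png",cv2.resize(np.hstack([g[135:210,165:215],cv2.imread("pics/scene3.png")[180:255,300:350]]),(800,600),interpolation=2))
E
```

```text
0 top (181, 194, 20, 10) 151.5
0 scene (323, 172, 15, 8) 88.5
knob 0 [521.9 101.5 197.5] [521.7 105.1 198.1]
3 top (180, 141, 18, 9) 122.5
3 scene (319, 206, 17, 8) 103.5
knob 3 [655.9  97.2 194.6] [655.6 100.  195. ]
0.5 586 [array([187.6, 148.4]), array([326.6, 205.4])]
0.5 590 [array([187.5, 146.8]), array([326.6, 206.5])]
0.55 586 [array([187.8, 146.7]), array([326.4, 207.8])]
0.55 590 [array([187.6, 145.1]), array([326.4, 208.9])]
0.6 586 [array([187.9, 145.1]), array([326.3, 210.2])]
0.6 590 [array([187.8, 143.5]), array([326.2, 211.3])]
0.65 586 [array([188. , 143.6]), array([326.1, 212.7])]
0.65 590 [array([187.9, 142. ]), array([326. , 213.8])]
{(0, 'top'): array([190.2, 198.8]), (0, 'scene'): array([330. , 175.5]), (3, 'top'): array([188.5, 145.1]), (3, 'scene'): array([326.7, 209.4])}
tin z150 ((585.0919189453125, 267.6649169921875), (196.55039978027344, 72.85394287109375), 88.50421142578125)
```

View pics/l.png

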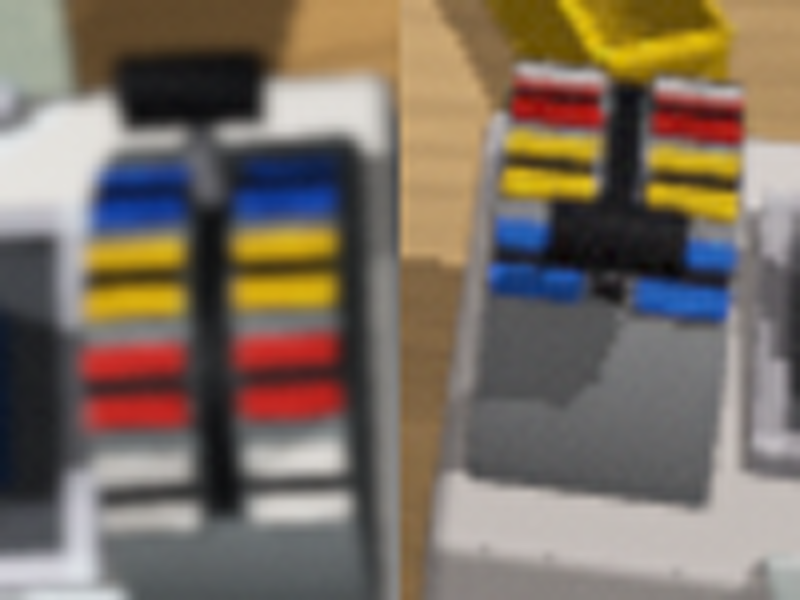

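```bash
python3 - <<'E'
from h import *
from scipy.optimize import brentq
f=lambda y,o:(y+.5)/8-.5+o
yaw=np.radians(-1.8); ex=np.array([np.cos(yaw),np.sin(yaw)])
def pt(X,a,r): return [X+r*np.sin(a)*ex[0],99+r*np.sin(a)*ex[1],90+r*np.cos(a)]
L={"top":{.6:187,.2:272,-.2:383,-.6:493},"scene":{.6:275,.2:161,-.2:108}}
K={"top":(145.4,198.9),"scene":(209.3,175.5)}
for n,o in(("top",135),("scene",180)):
    for r in(84,86):
        Xs=[brentq(lambda X:project(n,pt(X,a,r))[0,1]-f(y,o),500,680) for a,y in L[n].items()]
        X=np.mean(Xs)
        e,s=[brentq(lambda a:project(n,pt(X,a,125))[0,1]-v,*b) for v,b in zip(K[n],((.2,1.1),(-1.1,-.2)))]
        print(n,r,np.round(Xs,1),"end",round(e,3),"start",round(s,3))
E
```

```text
top 84 [586.2 585.8 583.9 582.7] end 0.604 start -0.529
top 86 [584.6 584.8 583.9 583.5] end 0.609 start -0.525Traceback (most recent call last):
  File "<stdin>", line 12, in <module>
    r = _zeros._brentq(f, a, b, xtol, rtol, maxiter, args, full_output, disp)
ValueError: f(a) and f(b) must have different signs
```

```bash
python3 - <<'E'
from h import *
f=lambda y,o:(y+.5)/8-.5+o
yaw=np.radians(-1.8); ex=np.array([np.cos(yaw),np.sin(yaw)])
def pt(X,a,r): return [X+r*np.sin(a)*ex[0],99+r*np.sin(a)*ex[1],90+r*np.cos(a)]
g=np.linspace(-1,1,2001); G=np.linspace(540,640,1001)
Xs=[G[np.argmin([abs(project("scene",pt(X,a,86))[0,1]-f(y,180)) for X in G])] for a,y in((.6,275),(.2,161),(-.2,108))]
print(Xs)
for X in (584,587,590,np.mean(Xs)):
    v=np.array([project("scene",pt(X,a,125))[0,1] for a in g]); print(X,"end",g[np.argmin(abs(v-209.3))],"start v@-.6,-.53",v[400],v[470])
E
```

```text
Traceback (most recent call last):
  File "h.py", line 10, in project
    c=camera_info(n); T=np.linalg.inv(np.array(c["world_from_camera"])); p=np.atleast_2d(P)@T[:3,:3].T+T[:3,3]
ValueError: time passes only in moves, steps and waits
```

```bash
sed -i 's/^def ray/import functools; camera_info=functools.lru_cache(None)(camera_info)\ndef ray/' h.py; python3 - <<'E'
from h import *
f=lambda y,o:(y+.5)/8-.5+o
yaw=np.radians(-1.8); ex=np.array([np.cos(yaw),np.sin(yaw)])
def pt(X,a,r): return [X+r*np.sin(a)*ex[0],99+r*np.sin(a)*ex[1],90+r*np.cos(a)]
g=np.linspace(-1,1,2001); G=np.linspace(540,640,1001)
Xs=[G[np.argmin([abs(project("scene",pt(X,a,86))[0,1]-f(y,180)) for X in G])] for a,y in((.6,275),(.2,161),(-.2,108))]
print(Xs)
for X in (584,587,590,np.mean(Xs)):
    v=np.array([project("scene",pt(X,a,125))[0,1] for a in g]); print(X,"end",g[np.argmin(abs(v-209.3))],"start v@-.6,-.53",v[400],v[470])
E
```

```text
[np.float64(587.6), np.float64(578.4), np.float64(585.6)]
584 end 0.5940000000000001 start v@-.6,-.53 174.94089793642328 175.23733678871005
587 end 0.5780000000000001 start v@-.6,-.53 175.61113673945343 175.9133809401285
590 end 0.5609999999999999 start v@-.6,-.53 176.28411862586933 176.59221342554417
583.8666666666667 end 0.595 start v@-.6,-.53 174.91117294655544 175.2073548271583
```

Both views agree on a lever angle of about 0.60, give or take 0.02. The tin centre is within about 6 mm of the hearth centre, where the margins are 20–25 mm. Handing in.

```bash
python3 -c "
from station import manip
print(manip.close_job(),manip.get_t())"
```

```text
the job is handed in; nothing more can be done
the job is handed in; nothing more can be done
```

I stood the blue tin upright inside the hearth rim, then threw the size lever to the blue notch (measured at about 0.60 rad), and handed the job in by about 23 s on the robot's clock; the verdict was not shown.

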